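Load the drilling sled and click it home

TASK

Load the call blank for drilling: pick up the blue sled and set it down gently in the open front part of the green drilling jig's slide, blank towards the bridge and orange tail outwards, and let go of it there. Then take a fresh hold of it (the tail is there for that) and push it along under the bridge, over the spring detent and fully home against the end stop, and let go. Do not drop or tip the sled, and leave the bottle, the screwdriver and the turned barrel where they are.

Things in the scene. Friction and masses are not known exactly. Their poses are not given: they have to be found in the camera images.
- jig: Drilling jig fixed to the bench, left or right of the sled, yaw varies. Origin: underside centre, at bench level. x runs along the slide from its open mouth (nearer the robot) to the end stop, z up. Dark base x -140 to 135, y +-65, 12 mm thick: its top is the slide's floor. Rails all along, inner faces y +-28.2, tops z 22. Green end stop: face at x 120, top z 42.
- jig_front (a point): On the slide's floor (z 12 of the jig), middle of its open front part: x -52 of the jig. Axes as the jig. From jig x -140 to 35 the rails carry lips that flare out at 45 degrees to y +-36, tops at z 30 mm over the bench, so that the sled can be laid in from above here.
- jig_bridge (a point): Middle of the top of the green bridge over the slide: jig x 65, z 100 mm. The bridge spans x 42 to 88; legs |y| 42 to 56; its underside is at z 82; a brass drill bush of radius 13 stands on it to z 112. The sled passes under with 9 mm over its barrel; a hand that holds the sled's block cannot.
- jig_seat (a point): Where the sled's origin lies when fully home: on the slide's floor, jig x 50, z 12 mm. Axes as the jig. The sled's nose then touches the end stop.
- sled: Loose sled, 0.5 to 0.8 kg, upright on the bench beside the jig, tail roughly to the robot. Origin on its underside; x points to the nose (x 70 mm), z up. Aluminium runner x -90 to 70, 54 wide, 8 thick: 1.2 mm free at each rail. Brass round cam on the block's +y side, x 45 to 69, bulging to y 27.5, z 12 to 18. In the slide its origin is at jig y 0, z 12.
- sled_block (a point): Middle of the top of the sled's blue block: x 23, z 44 mm of the sled; axes as the sled, near the centre of mass. Block x -24 to 70, 42 wide (flat parallel sides), z 8 to 44; a dark wooden barrel, radius 15, lies on it along x up to z 61. Fingertips 25 mm or more above the sled's underside clear the rail lips when it lies in the slide.
- sled_tail (a point): Middle of the top edge of the sled's orange upright tail paddle: x -83, z 78 mm of the sled; axes as the sled. The paddle is 14 mm thick in x, 64 wide in y from z 24 up to 78, on a neck 40 wide; 52 mm are free between it and the block.
- detent (a joint): Spring plunger at jig x 96, +y side (brass roller, red knob outside; housing x 88 to 109, y 39 to 61, top z 36): metres pressed outward, 0 = out. The cam meets it with the sled about 22 mm short of home, presses it 4 to 5.5 mm at about 11 short; then it springs back to 1 to 2 mm and holds the sled on the stop. Passing takes about 8 to 15 N; the slide is waxed.
- oil_bottle: Bystander: amber bottle with white cap, 56 mm diameter, 130 mm tall, standing; origin at the centre of its underside.
- screwdriver: Bystander: yellow-handled screwdriver, 190 mm long, lying on the bench; x along its shaft.
- barrel: Bystander: turned wooden barrel, 38 mm diameter, 85 mm tall, standing; origin at the centre of its underside.

How it is judged:
By the outcome, as a careful person would: the job done as asked, in the order asked, and still so for the second after the job is handed in, with the robot touching nothing.
It also fails if it takes over 58 s, if anything falls off the work surface, if the arm or the gripper's body presses on something with over 40 N, if the wrist force passes 120 N, or if a joint passes its speed limit or range.

ROBOT

A 6-joint arm with a two-finger parallel gripper is mounted at the origin on the work surface. World frame = base frame: x ahead of the robot, y to its left, z up, the work surface at z = 0. Lengths are in mm, angles in rad, forces in N, time in s.
With the tool pointing down it reaches from about 350 to 975 mm from the base axis. Payload 4.9 kg.
Tool frame: the origin (TCP) lies on the centre line of the jaws, within the pads' length; the fingertips stand ctrl.tcp_to_tips ahead of it and the grasp point (between the pads) lies 3 mm ahead of it (ctrl.tcp_to_tips is the distance from the TCP to the fingertips, in mm); z points along the fingers, y is the line along which they close (so a half turn about z gives the same grasp; the last joint's range is limited). The gripper opens to 85 mm and grips with 20 to 120 N. Pads are 22 mm wide; open, the fingers measure 114 mm over their backs; the gripper's body (76 mm by 85 mm) begins 54 mm behind the grasp point. The pads swing forward as they close: fully open they stand 13 mm farther back than shut.
Start: joints at [-0.119, 0.053, 1.613, -0, 1.476, -0.119], TCP at [624.981, 0.003, 218.504] pointing down, gripper open.
Joint ranges: [-3.01, 3.01], [-1.01, 2.22], [0.06, 2.58], [-1.02, 4.17], [0.09, 2.62], [-3.14, 3.14]. Speed limits (rad/s): [2.57, 2.57, 3.14, 3.14, 3.14, 3.14].

INTERFACE

Orientations are given as [roll, pitch, yaw] about the fixed x, y, z axes, in that order (R = Rz(yaw) Ry(pitch) Rx(roll)).
In Python, from workcell import ctrl gives the robot as it stands. The module is installed in compiled form; this text tells all that it offers.
- The arm moves only by the tool send_rows, never from a script. Its argument "motion" is a list of rows, each a list of 3 entries, a list of its own where there are three numbers: the shift along the world's x, y, z in mm, then the turn about the world's z in degrees, then the opening, from 0 (shut) to 1 (fully open). In form: [[[tx, ty, tz], twist, fingers], ...]. A call has exactly 8 rows; each row is the pose to reach, as a shift and turn from the pose commanded when the call began; what a row does not reach only later rows make up. A row lasts 1/12 s, in which the tool goes at most 41.7 mm and 7.16 degrees, less where a joint would pass 70% of its speed; a pose out of reach is approached as far as the arm can. A call with a gripper value outside its range is refused whole. The fingers move at their own pace and stop on an object; "grip_force" is the grip in N (left out, the last holds). Time passes only in rows, so rows that repeat a pose let the fingers close, or fill a call up. It gives the time, the measured TCP pose, the force, the opening and the grip force at its end, in the units of the state.
- ctrl.get_state(): the state, without advancing time (a new reading comes with each control period).
- ctrl.grab_frame(name): name is "scene" or "side" or "wrist"; returns the picture (384x512x3 uint8, red, green, blue); there is no depth.
- ctrl.get_calibration(name): a dict with "fx", "fy", "cx", "cy" (pixels), "pose" (4x4, takes a point from camera to world coordinates). Camera axes: x right, y up, looking along -z (the intrinsics and any distortion apply to the point x, -y, -z); pixel columns grow to the right and rows downward; lengths in mm; the calibration is good to about 2 mm. A picture is of the moment at which its call begins: read the wrist's pose just before it. get_calibration takes no time and is no camera call; for the wrist camera it gives the pose at the moment of the call.
- ctrl.finish_job(): hands the job in; it is judged then, once.
Trained networks look in the newest picture that a camera, given by its name, has taken for a name from the list of things; names that differ only in an ending like _2 or _b are one class to them, and where a whole thing is asked for, a point or a joint stands for the part that bears it (a point fixed in the world has none). Each returns a list of dicts, best first, with "p" (0 to 1); they miss things now and then, are a little off and sometimes report something else, mostly with a low value. They report only what shows in the picture. A call takes as long as a camera call.
- ctrl.regions_of(camera, thing): "mask" (384x512 bool, what is visible of it).
- ctrl.mark_of(camera, thing): "centre" ([x, y, z] in mm, in world coordinates, good to about 4 mm: a listed point, or the origin of a listed thing).
The state is a dict: "clock": time; "joint_positions": joint angles; "joint_vel": joint speeds; "tau": joint torques, N m; "eef_pos": TCP position; "eef_rot": TCP orientation; "force": force on the tool from outside, world axes, zero at the start; "torque": the same for the moment, N m; "gripper_width": finger opening in mm; "grip_force": force on a finger pad.
Only numpy, scipy, OpenCV 4.12 (cv2) and the standard library are available. Lean on these libraries where they do the work, as an engineer would, in place of code of your own. Each camera call takes 0.05 s, during which the arm holds its last target. There are 200 camera calls.

## Working session

There is one attempt and no reset: what is moved stays moved. The work goes in short steps, Python scripts to look and compute and a tool call to move; the robot and the scene stay as the last step left them, time stands still between calls to the robot, and variables do not carry over. Pictures are saved under pics/ and viewed, at most 10 in all, crops included, and the job is handed in when it is done.

Besides the shell and the picture viewer there is one more tool, called after "Call:" in YAML: its name, and indented under it one key for each argument. send_rows: Moves the arm, as the interface text tells. Its arguments: {"type":"object","properties":{"motion":{"type":"array"},"grip_force":{"type":"number"}},"required":["motion"]}

```bash
mkdir -p pics
python3 - <<'E'
from workcell import ctrl
import cv2,numpy as np
print(ctrl.get_state(), ctrl.tcp_to_tips)
for c in ("scene","side"):
    f=ctrl.grab_frame(c); cv2.imwrite(f"pics/{c}0.png",f[:,:,::-1])
    for t in ("jig","jig_front","jig_bridge","jig_seat","sled","sled_block","sled_tail","detent","oil_bottle","screwdriver","barrel"):
        try:
            r=ctrl.mark_of(c,t); print(c,t,[(np.round(d["centre"]).tolist(),round(d["p"],2)) for d in r[:2]])
        except Exception as e: print(c,t,e)
E
```

```text
{'clock': 0.0, 'joint_positions': array([-1.19015337e-01,  5.33455457e-02,  1.61429362e+00, -3.74088244e-07,
        1.47602726e+00, -1.19011125e-01]), 'joint_vel': array([-5.59667943e-04, -1.40396917e-03,  1.27839223e-03, -8.01369688e-04,
        8.76090414e-05, -4.15341852e-04]), 'tau': array([ 2.70554956e-04, -3.93670499e+01, -3.70175600e+01, -1.62778279e-04,
        6.93513779e-03, -6.06393527e-06]), 'eef_pos': array([6.24343269e+02, 6.92532394e-02, 2.17270304e+02]), 'eef_rot': array([-3.13953351e+00, -2.45849793e-04,  1.57079190e+00]), 'force': array([-0.4964251 , -0.75100468, -0.72167786]), 'torque': array([-0.03614113, -0.05960947, -0.0112166 ]), 'grip_force': 0.0, 'gripper_width': 85.54262939542879} 22.0
scene jig [([602.0, 196.0, -5.0], 0.64)]
scene jig_front [([549.0, 195.0, 14.0], 0.63)]
scene jig_bridge [([667.0, 199.0, 99.0], 0.71)]
scene jig_seat [([652.0, 203.0, 12.0], 0.91), ([789.0, -19.0, -2.0], 0.28)]
scene sled [([610.0, -191.0, 4.0], 0.61)]
scene sled_block [([634.0, -178.0, 47.0], 0.98)]
scene sled_tail [([544.0, -228.0, 80.0], 0.97)]
scene detent it knows: barrel, jig, jig_bridge, jig_front, jig_seat, oil_bottle, screwdriver, sled, sled_block, sled_tail
scene oil_bottle [([541.0, 383.0, -0.0], 0.68)]
scene screwdriver [([533.0, -427.0, -4.0], 0.69)]
scene barrel [([788.0, -18.0, -1.0], 0.58)]
side jig [([601.0, 193.0, -2.0], 0.71)]
side jig_front [([547.0, 196.0, 11.0], 0.68)]
side jig_bridge [([663.0, 197.0, 99.0], 0.65)]
side jig_seat [([650.0, 198.0, 16.0], 0.82)]
side sled [([619.0, -190.0, 1.0], 0.63)]
side sled_block [([631.0, -181.0, 45.0], 0.88)]
side sled_tail [([541.0, -229.0, 80.0], 0.58), ([662.0, 194.0, 96.0], 0.26)]
side detent it knows: barrel, jig, jig_bridge, jig_front, jig_seat, oil_bottle, screwdriver, sled, sled_block, sled_tail
side oil_bottle [([539.0, 386.0, -0.0], 0.96)]
side screwdriver [([532.0, -426.0, 2.0], 0.89)]
side barrel [([793.0, -24.0, -4.0], 0.77)]
```

```bash
python3 -c "
import cv2,numpy as np
a=cv2.imread('pics/scene0.png');b=cv2.imread('pics/side0.png')
cv2.imwrite('pics/both0.png',cv2.resize(np.hstack([a,b]),(800,300)))"
```

```text
(no output)
```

View pics/both0.png

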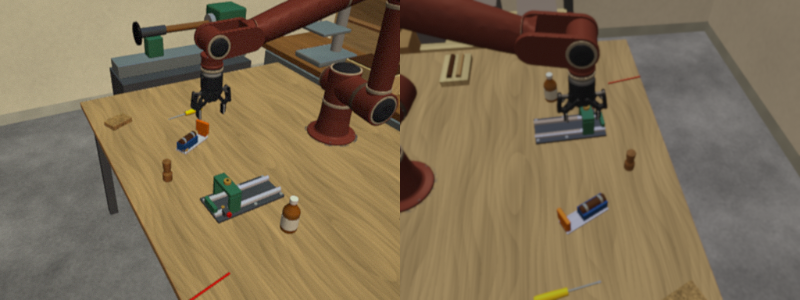

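The scene view shows the sled (orange tail towards the robot) and the jig (nearly axis-aligned). Next I look at the jig with the wrist camera.

Call:
send_rows:
  motion:
    - [[-10,25,15],0,1]
    - [[-20,60,30],0,1]
    - [[-30,100,50],0,1]
    - [[-40,140,80],0,1]
    - [[-50,170,100],0,1]
    - [[-50,180,100],0,1]
    - [[-50,180,100],0,1]
    - [[-50,180,100],0,1]

```text
clock: 1.77
eef_pos: [574.9, 180.7, 319.0]
eef_rot: [3.14, 0.0, 1.573]
force: [0.4, -1.2, -0.4]
gripper_width: 85.4
grip_force: 0.0
```

```bash
cat > h.py <<'E'
from workcell import ctrl
import cv2,numpy as np
def rays(c,uv,k=None):
    k=k or ctrl.get_calibration(c); P=np.array(k["pose"]); uv=np.atleast_2d(uv).astype(float)
    d=np.stack([(uv[:,0]-k["cx"])/k["fx"],-(uv[:,1]-k["cy"])/k["fy"],-np.ones(len(uv))],1)@P[:3,:3].T
    return P[:3,3],d
def on_z(c,uv,z,k=None):
    o,d=rays(c,uv,k); return o+d*((z-o[2])/d[:,2])[:,None]
def proj(c,X,k=None):
    k=k or ctrl.get_calibration(c); P=np.array(k["pose"]); q=(np.atleast_2d(X)-P[:3,3])@P[:3,:3]
    return np.stack([k["cx"]+k["fx"]*q[:,0]/-q[:,2],k["cy"]-k["fy"]*q[:,1]/-q[:,2]],1)
def look(name,things):
    k=ctrl.get_calibration("wrist"); f=ctrl.grab_frame("wrist"); cv2.imwrite(f"pics/{name}.png",f[:,:,::-1])
    np.save(f"pics/{name}.npy",dict(k),allow_pickle=True)
    s=ctrl.get_state(); print(round(s["clock"],2),s["eef_pos"].round(1),s["eef_rot"].round(3))
    for t in things: print(t,[(np.round(d["centre"],1).tolist(),round(d["p"],2)) for d in ctrl.mark_of("wrist",t)[:2]])
E
python3 -c "
from h import *
look('w1',['jig','jig_front','jig_bridge','jig_seat'])
k=ctrl.get_calibration('wrist');print({a:np.round(b,3) if not isinstance(b,str) else b for a,b in k.items()})"
```

```text
1.82 [574.8 179.8 317.9] [-3.141e+00  1.000e-03  1.571e+00]
jig [([601.1, 192.2, -0.7], 0.73)]
jig_front []
jig_bridge [([662.7, 201.1, 99.4], 0.9)]
jig_seat [([649.4, 196.3, 8.6], 0.71)]
{'fx': np.float64(340.996), 'fy': np.float64(340.996), 'cx': np.float64(252.692), 'cy': np.float64(191.456), 'pose': array([[ 1.00000e+00, -0.00000e+00,  2.00000e-03,  5.75687e+02],
       [-1.00000e-03,  9.53000e-01,  3.03000e-01,  2.55631e+02],
       [-2.00000e-03, -3.03000e-01,  9.53000e-01,  4.73386e+02],
       [ 0.00000e+00,  0.00000e+00,  0.00000e+00,  1.00000e+00]])}
```

View pics/w1.png

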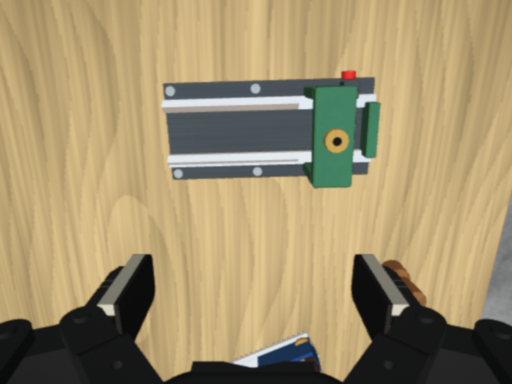

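The wrist view shows the whole jig: base corners at about (164,84), (173,180), (368,174), (375,78), bridge around (335,135), and knob on the +y side at (349,75). I'll fit the base edges on the z=12 plane.

```bash
cat > jig.py <<'E'
from h import *
import sys
def jigfit(name):
    k=np.load(f'pics/{name}.npy',allow_pickle=True).item(); v=cv2.imread(f'pics/{name}.png').astype(float)[:,:,2]
    # rectify plane z=12 at 0.5 mm: x 440..760, y 100..300
    s=0.5; gx=np.arange(430,770,s); gy=np.arange(100,300,s)
    X,Y=np.meshgrid(gx,gy); uv=proj('',np.stack([X.ravel(),Y.ravel(),0*X.ravel()+12],1),k).reshape(*X.shape,2).astype(np.float32)
    r=cv2.GaussianBlur(cv2.remap(v.astype(np.float32),uv[...,0],uv[...,1],cv2.INTER_LINEAR),(0,0),2)
    def cross(line,c): # strongest step nearest window: index of max |gradient|
        g=np.abs(np.gradient(line)); i=int(g.argmax()); w=slice(max(0,i-4),i+5); return (c[w]*g[w]).sum()/g[w].sum()
    def fit(a,b):
        a=np.array(a);b=np.array(b);m=np.ones(len(a),bool)
        for _ in range(4):
            p=np.polyfit(a[m],b[m],1); e=b-np.polyval(p,a); m=abs(e)<max(1.,2*e[m].std())
        return p,e[m].std()
    def hor(y0,x0,x1):
        w=(gy>y0-9)&(gy<y0+9); xs=[i for i,x in enumerate(gx) if x0<x<x1]
        return fit(gx[xs],[cross(r[w,i],gy[w]) for i in xs])
    def ver(x0,y0,y1):
        w=(gx>x0-9)&(gx<x0+9); ys=[i for i,y in enumerate(gy) if y0<y<y1]
        return fit(gy[ys],[cross(r[i,w],gx[w]) for i in ys])
    cx,cy=600.,195.
    for n,f in (('top',hor(260,480,590)),('bot',hor(130,490,610)),('left',ver(462,150,240)),('right',ver(737,145,160))):
        p,e=f; print(n,'slope deg',np.degrees(np.arctan(p[0])).round(2),'at centre',np.polyval(p,cx if n in('top','bot') else cy).round(2),'sd',e.round(2))
    return r
if __name__=='__main__':
    r=jigfit(sys.argv[1]); cv2.imwrite('pics/rect.png',np.flipud(r))
E
python3 jig.py w1
```

```text
top slope deg 1.79 at centre 262.03 sd 0.13
bot slope deg 1.7 at centre 132.53 sd 0.26
left slope deg -4.25 at centre 460.12 sd 1.2
right slope deg -14.82 at centre 724.19 sd 1.49[ WARN:0@0.171] global loadsave.cpp:1063 imwrite_ Unsupported depth image for selected encoder is fallbacked to CV_8U.
```

View pics/rect.png

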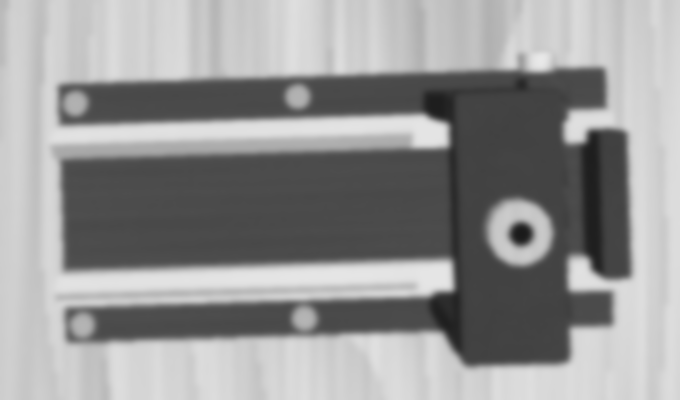

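Yaw is 1.75°, the fitted width is 129.5 (130 expected), and the bush sits within 0.5 mm of where it should. That gives a jig origin of about (600.1, 197.3). Next is the sled.

Call:
send_rows:
  motion:
    - [[-1,-30,0],-5,1]
    - [[-2,-70,0],-12,1]
    - [[-4,-110,0],-19,1]
    - [[-6,-150,0],-26,1]
    - [[-8,-190,0],-33,1]
    - [[-10,-230,0],-40,1]
    - [[-12,-270,0],-47,1]
    - [[-13,-310,0],-54,1]

```text
clock: 2.68
eef_pos: [561.0, -132.8, 317.9]
eef_rot: [-3.141, 0.0, 0.621]
force: [-0.0, -0.5, -0.2]
gripper_width: 85.5
grip_force: 0.0
```

Call:
send_rows:
  motion:
    - [[-1,-40,0],-3,1]
    - [[-2,-75,0],-5,1]
    - [[-2,-89,0],-7,1]
    - [[-2,-89,0],-7,1]
    - [[-2,-89,0],-7,1]
    - [[-2,-89,0],-7,1]
    - [[-2,-89,0],-7,1]
    - [[-2,-89,0],-7,1]

```text
clock: 3.35
eef_pos: [560.2, -217.6, 318.7]
eef_rot: [3.142, -0.0, 0.508]
force: [-0.6, 0.2, 0.6]
gripper_width: 85.6
grip_force: 0.0
```

```bash
python3 -c "
from h import *
look('w2',['sled','sled_block','sled_tail'])"
```

```text
3.4 [ 560.2 -217.7  318.7] [ 3.141 -0.     0.508]
sled [([613.6, -187.9, -1.2], 0.81)]
sled_block [([632.9, -184.3, 46.3], 0.91)]
sled_tail [([541.5, -230.2, 77.8], 0.65), ([635.6, -181.8, 45.1], 0.45)]
```

View pics/w2.png

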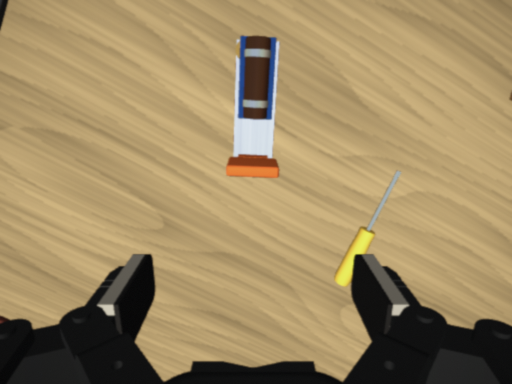

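The sled lies upright, with the block from (258,38) to (256,118) and the orange tail at (253,167). The screwdriver is clear of it. I'll fit the yaw and centre from the colours.

```bash
cat > sled.py <<'E'
from h import *
import sys
n=sys.argv[1]
k=np.load(f'pics/{n}.npy',allow_pickle=True).item(); im=cv2.imread(f'pics/{n}.png'); h=cv2.cvtColor(im,cv2.COLOR_BGR2HSV)
def rect(m,z,t):
    m=m.astype(np.uint8); c,l,st,_=cv2.connectedComponentsWithStats(m); m=(l==1+st[1:,4].argmax())
    v,u=np.nonzero(m); P=on_z('',np.stack([u,v],1),z,k)[:,:2]; r=cv2.minAreaRect(P.astype(np.float32)); print(t,m.sum(),np.round(r[0],1),np.round(r[1],1),round(r[2],2)); return m,P
blue=((h[...,0]>100)&(h[...,0]<130)&(h[...,1]>120)); blue[250:]=0
org=((h[...,0]>5)&(h[...,0]<14)&(h[...,1]>190)&(h[...,2]>200)); org[250:]=0
m,P=rect(cv2.morphologyEx(blue.astype(np.uint8),cv2.MORPH_CLOSE,np.ones((31,31))),44,'block z44')
rect(org,78,'tail z78')
# outer blue edges per row -> width and axis on z44
c=[];w=[]
for v in range(45,115):
    u=np.nonzero(blue[v])[0]
    if len(u)>4:
        a,b=on_z('',[[u.min()-.5,v],[u.max()+.5,v]],44,k)[:,:2]; c.append((a+b)/2); w.append(np.linalg.norm(a-b))
c=np.array(c); vx,vy,x,y=cv2.fitLine(c.astype(np.float32),cv2.DIST_HUBER,0,.01,.01).ravel()
print('axis deg',np.degrees(np.arctan2(vy,vx)).round(2)%180,'pt',x,y,'width',np.median(w))
v,u=np.nonzero(org); t=on_z('',[[u.mean(),v.mean()]],78,k)[0]
print('tail mean',t.round(1))
E
python3 sled.py w2
```

```text
block z44 2685 [ 634.6 -181.4] [91.7 40.1] 26.63
tail z78 382 [ 540.6 -229.1] [11.5 59. ] 26.95
axis deg 26.51 pt 633.51483 -181.93553 width 40.09540239498543
tail mean [ 541.8 -231.7   78. ]
```

Call:
send_rows:
  motion:
    - [[25,13,-20],-1,1]
    - [[50,25,-50],-2,1]
    - [[70,35,-85],-2.4,1]
    - [[74,37.5,-120],-2.4,1]
    - [[74,37.5,-155],-2.4,1]
    - [[74,37.5,-185],-2.4,1]
    - [[74,37.5,-200],-2.4,1]
    - [[74,37.5,-200],-2.4,1]

```text
clock: 4.22
eef_pos: [631.1, -180.0, 113.2]
eef_rot: [-3.135, 0.006, 0.465]
force: [0.1, 1.0, -1.0]
gripper_width: 85.2
grip_force: 0.0
```

Call:
send_rows:
  motion:
    - [[0,0,-15],0,1]
    - [[0,0,-35],0,1]
    - [[0,0,-55],0,1]
    - [[0,0,-66],0,1]
    - [[0,0,-71.5],0,1]
    - [[0,0,-71.5],0,0.8]
    - [[0,0,-71.5],0,0.65]
    - [[0,0,-71.5],0,0.55]
  grip_force: 60

```text
clock: 4.88
eef_pos: [635.2, -182.0, 49.0]
eef_rot: [3.139, -0.002, 0.464]
force: [0.3, 0.0, 0.0]
gripper_width: 51.5
grip_force: 0.0
```

Call:
send_rows:
  motion:
    - [[0,0,0],0,0.4]
    - [[0,0,0],0,0.3]
    - [[0,0,0],0,0.3]
    - [[0,0,0],0,0.3]
    - [[0,0,0],0,0.3]
    - [[0,0,0],0,0.3]
    - [[0,0,0],0,0.3]
    - [[0,0,0],0,0.3]

```text
clock: 5.55
eef_pos: [633.9, -181.5, 46.9]
eef_rot: [-3.141, 0.0, 0.464]
force: [-0.3, -0.3, -0.0]
gripper_width: 25.6
grip_force: 0.0
```

The fingers closed to 25.6 mm with no contact, which isn't what I expected. I'll look before doing anything else.

```bash
python3 -c "
from h import *
look('w3',['sled_block','sled_tail'])
f=ctrl.grab_frame('side');k=ctrl.get_calibration('side');u,v=proj('',[[634,-181,40]],k)[0].astype(int)
c=cv2.resize(f[max(0,v-60):v+60,max(0,u-80):u+80],(512,384),interpolation=cv2.INTER_CUBIC)
w=cv2.imread('pics/w3.png');cv2.imwrite('pics/c3.png',cv2.resize(np.hstack([w,c[:,:,::-1]]),(800,300)))
s=ctrl.get_state();print(s['gripper_width'],s['grip_force'],s['torque'])"
```

```text
5.6 [ 634.  -181.5   46.9] [-3.142  0.     0.464]
sled_block [([633.7, -183.9, 44.7], 0.68)]
sled_tail []
25.655826693346008 0.0 [ 0.03612022  0.03029806 -0.04522257]
```

View pics/c3.png

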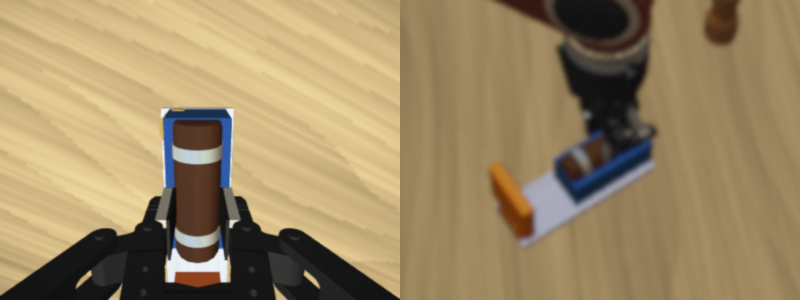

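```bash
python3 -c "
from h import *
s=ctrl.get_state();p=s['eef_pos'];a=s['eef_rot'][2];ty=np.array([np.sin(a),-np.cos(a),0])
out=[]
for n in ('wrist','side'):
    k=ctrl.get_calibration(n);f=ctrl.grab_frame(n)[:,:,::-1].copy()
    u,v=proj('',[p],k)[0].astype(int);r=60 if n=='wrist' else 28
    if n=='wrist': r=75
    x0,y0=u-r,max(0,v-r);c=f[y0:y0+2*r,x0:x0+2*r];S=400/(2*r);c=cv2.resize(c,(400,int(c.shape[0]*S)),interpolation=cv2.INTER_CUBIC)
    for w,col in ((25.6,(0,0,255)),(42,(0,255,0))):
        for dz in (0,-22):
            for sg in (-1,1):
                q=(proj('',[p+sg*w/2*ty+[0,0,dz]],k)[0]-[x0,y0])*S
                cv2.circle(c,tuple(int(t) for t in q),4,col,1 if dz else -1)
    out.append(cv2.resize(c,(400,400)) if c.shape[0]!=400 else c)
cv2.imwrite('pics/c4.png',np.hstack(out))"
```

```text
(no output)
```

View pics/c4.png

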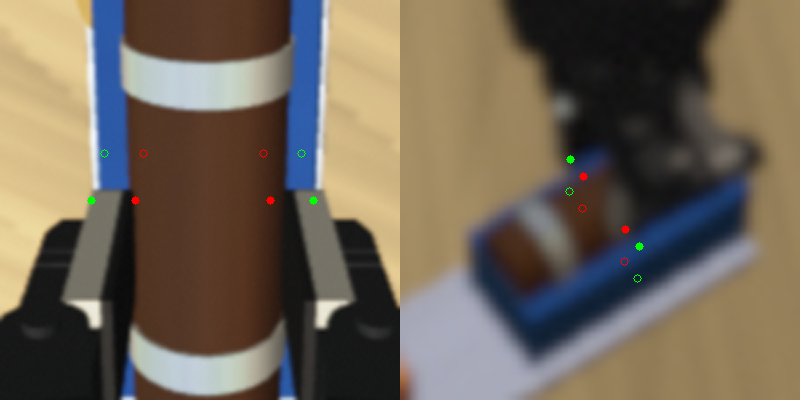

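The pads closed beside the barrel, above the block's top. So the real fingertips stand well behind where the reported TCP puts them. I'll open, go 18 mm lower (safe under either reading) and close again.

Call:
send_rows:
  motion:
    - [[0,0,0],0,0.6]
    - [[0,0,0],0,0.9]
    - [[0,0,0],0,0.9]
    - [[0,0,0],0,0.9]
    - [[0,0,-5],0,0.9]
    - [[0,0,-10],0,0.9]
    - [[0,0,-15],0,0.9]
    - [[0,0,-18],0,0.9]

```text
clock: 6.52
eef_pos: [633.3, -181.2, 27.6]
eef_rot: [-3.14, 0.001, 0.464]
force: [-0.5, 0.3, -0.2]
gripper_width: 77.0
grip_force: 0.0
```

Call:
send_rows:
  motion:
    - [[0,0,0],0,0.8]
    - [[0,0,0],0,0.7]
    - [[0,0,0],0,0.6]
    - [[0,0,0],0,0.5]
    - [[0,0,0],0,0.42]
    - [[0,0,0],0,0.42]
    - [[0,0,0],0,0.42]
    - [[0,0,0],0,0.42]

```text
clock: 7.18
eef_pos: [634.9, -181.8, 30.2]
eef_rot: [3.14, -0.001, 0.464]
force: [0.3, -0.1, 6.0]
gripper_width: 35.9
grip_force: 2.7
```

```bash
python3 -c "
from h import *
look('w5',[])
f=cv2.imread('pics/w5.png')[100:340,120:400]
g=ctrl.grab_frame('scene')[:,:,::-1];k=ctrl.get_calibration('scene');u,v=proj('',[[634,-181,40]],k)[0].astype(int);print(u,v)
c=cv2.resize(g[v-40:v+40,max(0,u-46):u+47],(400,343),interpolation=cv2.INTER_CUBIC)
cv2.imwrite('pics/c5.png',np.hstack([cv2.resize(f,(400,343)),c]))"
```

```text
7.23 [ 634.9 -181.8   30.3] [ 3.14e+00 -2.00e-03  4.64e-01]
238 177
```

View pics/c5.png

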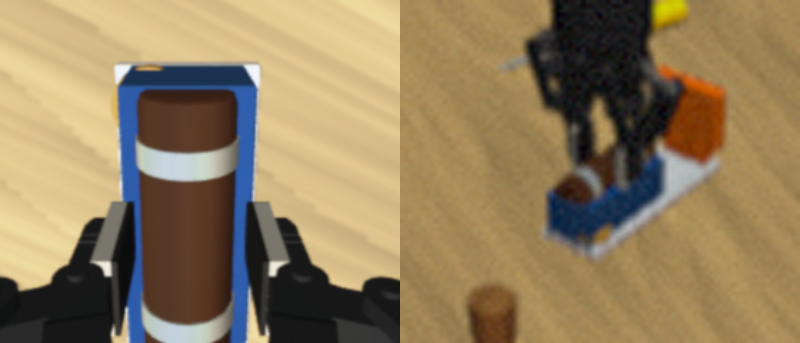

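The scene view shows the tips resting on the block's top (z 44) with TCP z at 30. So the tips are about 14 mm behind the reported TCP. I'll lift, open, and go down to TCP z≈12, which puts the tips at about 26.

Call:
send_rows:
  motion:
    - [[0,0,5],0,0.42]
    - [[0,0,10],0,0.6]
    - [[0,0,10],0,0.9]
    - [[0,0,10],0,0.9]
    - [[0,0,10],0,0.9]
    - [[0,0,0],0,0.9]
    - [[0,0,-10],0,0.9]
    - [[0,0,-17],0,0.9]

```text
clock: 7.95
eef_pos: [632.9, -181.1, 9.7]
eef_rot: [-3.14, 0.002, 0.464]
force: [-0.8, -0.9, -1.7]
gripper_width: 77.0
grip_force: 0.0
```

Call:
send_rows:
  motion:
    - [[0,0,0],0,0.8]
    - [[0,0,0],0,0.7]
    - [[0,0,0],0,0.6]
    - [[0,0,0],0,0.5]
    - [[0,0,0],0,0.45]
    - [[0,0,0],0,0.4]
    - [[0,0,0],0,0.4]
    - [[0,0,0],0,0.4]
  grip_force: 60

```text
clock: 8.62
eef_pos: [634.4, -181.4, 12.9]
eef_rot: [3.142, -0.001, 0.464]
force: [-2.5, 2.3, 5.2]
gripper_width: 40.5
grip_force: 65.2
```

```bash
python3 -c "
from h import *
look('w6',['sled_block','sled_tail'])
g=ctrl.grab_frame('scene')[:,:,::-1];k=ctrl.get_calibration('scene');u,v=proj('',[[634,-181,40]],k)[0].astype(int);s=ctrl.get_state();print(s['gripper_width'],s['grip_force'],s['force'],s['torque'])
f=cv2.imread('pics/w6.png')[100:340,120:400]
c=cv2.resize(g[v-40:v+40,max(0,u-46):u+47],(400,343),interpolation=cv2.INTER_CUBIC)
cv2.imwrite('pics/c6.png',np.hstack([cv2.resize(f,(400,343)),c]))"
```

```text
8.67 [ 634.4 -181.3   12.9] [ 3.142e+00 -1.000e-03  4.640e-01]
sled_block [([635.4, -185.1, 44.5], 0.61)]
sled_tail []
40.267939691111344 65.17686009407043 [-1.74975359  3.80762434  5.30354027] [ 0.54767359  0.41992224 -0.04542081]
```

View pics/c6.png

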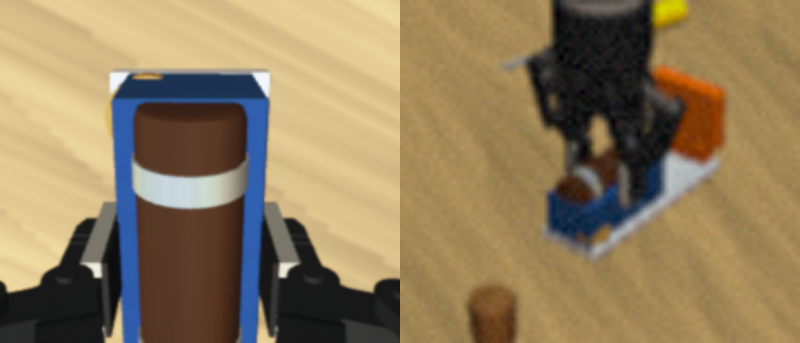

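The grip is good: 40.3 mm and 65 N, with the pads flat on the block's sides. Now I'll lift and carry.

Call:
send_rows:
  motion:
    - [[0,0,4],0,0.4]
    - [[0,0,12],0,0.4]
    - [[0,0,24],0,0.4]
    - [[0,0,40],0,0.4]
    - [[-5,5,58],0,0.4]
    - [[-10,15,76],0,0.4]
    - [[-18,30,90],-2,0.4]
    - [[-28,52,100],-4,0.4]
  grip_force: 80

```text
clock: 9.48
eef_pos: [606.7, -130.7, 114.3]
eef_rot: [3.139, -0.002, 0.391]
force: [0.4, 0.8, -5.7]
gripper_width: 40.4
grip_force: 82.1
```

Call:
send_rows:
  motion:
    - [[-15,26,0],-3,0.4]
    - [[-25,54,0],-6,0.4]
    - [[-35,84,0],-9,0.4]
    - [[-40,114,0],-12,0.4]
    - [[-43,144,0],-15,0.4]
    - [[-45,174,0],-18,0.4]
    - [[-45,204,0],-20.8,0.4]
    - [[-45,230,0],-20.8,0.4]

```text
clock: 10.15
eef_pos: [560.3, 102.1, 112.1]
eef_rot: [3.142, -0.0, 0.03]
force: [0.1, -0.4, -6.8]
gripper_width: 40.0
grip_force: 82.1
```

Call:
send_rows:
  motion:
    - [[5,25,0],0,0.4]
    - [[8,50,0],0,0.4]
    - [[10,72,0],0,0.4]
    - [[10,86,0],0,0.4]
    - [[10,94,0],0,0.4]
    - [[10,96,0],0,0.4]
    - [[10,96,0],0,0.4]
    - [[10,96,0],0,0.4]

```text
clock: 10.82
eef_pos: [570.9, 195.5, 111.8]
eef_rot: [3.141, 0.0, 0.031]
force: [-0.1, -1.0, -6.7]
gripper_width: 39.9
grip_force: 82.1
```

```bash
python3 -c "
from h import *
look('w7',['sled_block','sled_tail','jig_bridge'])
s=ctrl.get_state();print(s['gripper_width'],s['grip_force'],s['force'],s['torque'])
for c in ('scene','side'):
    ctrl.grab_frame(c)
    for t in ('sled_block','sled_tail','jig_bridge'): print(c,t,[(np.round(d['centre']).tolist(),round(d['p'],2)) for d in ctrl.mark_of(c,t)[:1]])"
```

```text
10.87 [570.9 195.4 111.9] [3.141 0.    0.03 ]
sled_block [([572.9, 193.4, 145.2], 0.63)]
sled_tail []
jig_bridge [([661.4, 196.7, 99.6], 0.57)]
40.26407449590383 82.14842677116394 [-0.77947205 -0.32725706 -7.08971903] [-0.03275326 -0.17254758  0.02735044]
scene sled_block [([544.0, 196.0, 100.0], 0.72)]
scene sled_tail [([467.0, 193.0, 180.0], 0.78)]
scene jig_bridge [([664.0, 199.0, 97.0], 0.96)]
side sled_block [([568.0, 197.0, 143.0], 0.91)]
side sled_tail [([464.0, 194.0, 179.0], 0.7)]
side jig_bridge [([664.0, 199.0, 99.0], 0.79)]
```

View pics/w7.png

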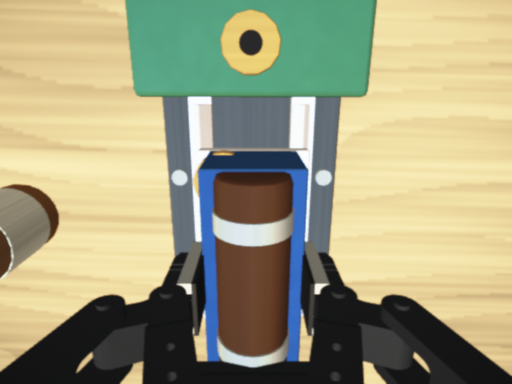

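The held sled hangs level over the slide, with the nose at (253,155), the bush at (250,42), and the base edges at columns ~165 and ~340. I'll check the lateral alignment numerically.

```bash
python3 -c "
from h import *
k=np.load('pics/w7.npy',allow_pickle=True).item(); im=cv2.imread('pics/w7.png'); h=cv2.cvtColor(im,cv2.COLOR_BGR2HSV)
g=np.array([600.1,197.3]);a=np.radians(1.75);R=np.array([[np.cos(a),np.sin(a)],[-np.sin(a),np.cos(a)]])
J=lambda P:(np.atleast_2d(P)[:,:2]-g)@R.T
# bush: yellow
m=(h[...,0]>14)&(h[...,0]<28)&(h[...,1]>110)&(h[...,2]>150); m[90:]=0; m[:,:200]=0; m[:,300:]=0
v,u=np.nonzero(m|((h[...,2]<60)&(np.indices(m.shape)[0]<60)&(abs(np.indices(m.shape)[1]-250)<20)))
print('bush',len(u),J(on_z('',[[u.mean(),v.mean()]],112,k)))
G=cv2.GaussianBlur(cv2.cvtColor(im,cv2.COLOR_BGR2GRAY).astype(float),(0,0),1)
for r in (110,125,140):
    d=np.gradient(G[r]); L=150+d[150:182].argmin(); Rr=322+d[322:352].argmax()
    fl=205+d[205:225].argmin(); fr=280+d[280:300].argmax()
    print(r,'base',J(on_z('',[[L,r],[Rr,r]],12,k)).round(1).tolist(),'floor',J(on_z('',[[fl,r],[fr,r]],12,k)).round(1).tolist())
b=(h[...,0]>100)&(h[...,0]<130)&(h[...,1]>120)
c=[]
for r in range(185,235,5):
    u=np.nonzero(b[r])[0]; P=J(on_z('',[[u.min()-.5,r],[u.max()+.5,r]],144,k)); c.append(P.mean(0)); w=np.ptp(P[:,1])
c=np.array(c);p=np.polyfit(c[:,0],c[:,1],1);print('block mid y',c[:,1].mean(),'yaw vs jig',np.degrees(p[0]),'w',w)
u=np.nonzero(b[172])[0];print('front top edge rows',[int(np.nonzero(b[:200,x])[0].min()) for x in (215,250,290)], J(on_z('',[[252,170]],144,k)))
"
```

```text
bush 2921 [[65.17745196 -0.63098747]]
110 base [[29.7, 64.1], [29.9, -64.8]] floor [[29.8, 28.9], [29.8, -29.0]]
125 base [[18.9, 64.2], [19.0, -64.9]] floor [[18.9, 28.6], [19.0, -29.3]]
140 base [[7.7, 64.3], [7.9, -65.1]] floor [[7.8, 29.0], [7.8, -29.0]]
block mid y -1.725155137696002 yaw vs jig 0.1799308588756439 w 40.82375340460614
front top edge rows [156, 152, 152] [[17.6816413  -1.46345966]]
```

Yaw is within 0.2°. The sled sits about 1.4 mm to −y, so I'll correct that and lower it.

Call:
send_rows:
  motion:
    - [[0,1.4,-10],0,0.4]
    - [[0,1.4,-28],0,0.4]
    - [[0,1.4,-46],0,0.4]
    - [[0,1.4,-60],0,0.4]
    - [[0,1.4,-66],0,0.4]
    - [[0,1.4,-70],0,0.4]
    - [[0,1.4,-73],0,0.4]
    - [[0,1.4,-75],0,0.4]

```text
clock: 12.08
eef_pos: [571.6, 198.1, 37.5]
eef_rot: [-3.141, -0.001, 0.031]
force: [-0.4, -0.1, -6.7]
gripper_width: 40.2
grip_force: 82.1
```

Call:
send_rows:
  motion:
    - [[0,0,-2],0,0.4]
    - [[0,0,-4],0,0.4]
    - [[0,0,-6],0,0.4]
    - [[0,0,-8],0,0.4]
    - [[0,0,-9.5],0,0.4]
    - [[0,0,-11],0,0.4]
    - [[0,0,-11],0,0.4]
    - [[0,0,-11],0,0.4]

```text
clock: 12.75
eef_pos: [570.7, 197.8, 25.7]
eef_rot: [3.141, 0.001, 0.031]
force: [0.1, -0.9, -8.4]
gripper_width: 40.3
grip_force: 82.1
```

Call:
send_rows:
  motion:
    - [[0,0,-0.7],0,0.4]
    - [[0,0,-1.4],0,0.4]
    - [[0,0,-2],0,0.4]
    - [[0,0,-2],0,0.4]
    - [[0,0,-2],0,0.4]
    - [[0,0,-2],0,0.4]
    - [[0,0,-2],0,0.4]
    - [[0,0,-2],0,0.4]

```text
clock: 13.42
eef_pos: [571.1, 197.8, 25.0]
eef_rot: [3.141, 0.0, 0.031]
force: [-4.3, -3.5, 0.7]
gripper_width: 39.7
grip_force: 83.1
```

The weight has come off the arm, with TCP z about 25 as expected for the floor. I'll release and rise.

Call:
send_rows:
  motion:
    - [[0,0,0],0,0.5]
    - [[0,0,0],0,0.6]
    - [[0,0,0],0,0.7]
    - [[0,0,0],0,0.8]
    - [[0,0,0],0,0.8]
    - [[0,0,2],0,0.8]
    - [[0,0,10],0,0.8]
    - [[0,0,25],0,0.8]

```text
clock: 14.08
eef_pos: [569.5, 197.6, 47.7]
eef_rot: [3.141, 0.004, 0.031]
force: [0.0, -0.1, -0.3]
gripper_width: 68.5
grip_force: 0.0
```

Call:
send_rows:
  motion:
    - [[0,0,30],0,0.8]
    - [[0,0,65],0,0.8]
    - [[0,0,100],0,0.8]
    - [[-20,-5,135],7,0.8]
    - [[-50,-12,155],14,0.8]
    - [[-80,-20,165],21,0.8]
    - [[-100,-25,165],28,0.8]
    - [[-110,-30,165],35,0.8]

```text
clock: 14.75
eef_pos: [459.8, 168.0, 216.3]
eef_rot: [3.14, -0.003, 0.649]
force: [-0.5, 0.2, 0.7]
gripper_width: 68.5
grip_force: 0.0
```

```bash
python3 -c "
from h import *
look('w8',['sled_block','sled_tail'])
for c in ('scene','side'):
    ctrl.grab_frame(c)
    for t in ('sled','sled_block','sled_tail','jig_front'): print(c,t,[(np.round(d['centre']).tolist(),round(d['p'],2)) for d in ctrl.mark_of(c,t)[:1]])"
```

```text
14.8 [458.9 167.4 215.6] [ 3.141e+00 -1.000e-03  6.530e-01]
sled_block [([572.7, 196.9, 54.3], 0.9)]
sled_tail [([466.4, 193.7, 92.6], 0.85)]
scene sled [([546.0, 196.0, 12.0], 0.78)]
scene sled_block [([654.0, 201.0, 13.0], 0.73)]
scene sled_tail [([470.0, 195.0, 95.0], 0.65)]
scene jig_front [([549.0, 198.0, 13.0], 0.92)]
side sled [([549.0, 198.0, 12.0], 0.66)]
side sled_block [([569.0, 196.0, 55.0], 0.94)]
side sled_tail [([467.0, 194.0, 92.0], 0.81)]
side jig_front [([550.0, 193.0, 12.0], 0.8)]
```

The sled sits on the slide floor (block z 55, tail z 92), with its origin about (548,196), the front position. Next I'll turn and take the tail.

Call:
send_rows:
  motion:
    - [[1,6,0],7,0.7]
    - [[2,14,0],14,0.6]
    - [[4,22,0],21,0.5]
    - [[4,25.5,0],28,0.5]
    - [[4,25.5,-20],35,0.5]
    - [[4,25.5,-40],42,0.5]
    - [[4,25.5,-60],49,0.5]
    - [[4,25.5,-80],55,0.5]

```text
clock: 16.07
eef_pos: [465.1, 193.5, 133.3]
eef_rot: [3.141, -0.0, 1.608]
force: [0.7, 0.0, -0.5]
gripper_width: 42.3
grip_force: 0.0
```

Call:
send_rows:
  motion:
    - [[0,0,0],0,0.5]
    - [[0,0,0],0,0.5]
    - [[0,0,-5],0,0.5]
    - [[0,0,-10],0,0.5]
    - [[0,0,-15],0,0.5]
    - [[0,0,-20],0,0.5]
    - [[0,0,-20],0,0.5]
    - [[0,0,-20],0,0.5]

```text
clock: 16.73
eef_pos: [464.8, 193.3, 113.7]
eef_rot: [-3.141, 0.0, 1.602]
force: [-0.5, -0.6, -0.2]
gripper_width: 42.9
grip_force: 0.0
```

```bash
python3 -c "
from h import *
look('w9',['sled_tail'])
k=np.load('pics/w9.npy',allow_pickle=True).item();h=cv2.cvtColor(cv2.imread('pics/w9.png'),cv2.COLOR_BGR2HSV)
m=((h[...,0]>5)&(h[...,0]<14)&(h[...,1]>190)&(h[...,2]>120)).astype(np.uint8);n,l,st,c=cv2.connectedComponentsWithStats(m)
i=1+st[1:,4].argmax();v,u=np.nonzero(l==i);print(st[i]);P=on_z('',np.stack([u,v],1),90,k)[:,:2];r=cv2.minAreaRect(P.astype(np.float32));print(r)
s=ctrl.get_state();print(s['gripper_width'],s['force'])"
```

```text
16.78 [465.  193.4 114. ] [-3.142  0.     1.602]
sled_tail [([464.5, 194.2, 90.7], 0.85)]
[243 153  23 118 800]
((465.60833740234375, 199.24313354492188), (12.263993263244629, 70.8049087524414), 1.8129265308380127)
42.6150138017061 [-0.00781871  0.53993939 -0.41373273]
```

View pics/w9.png

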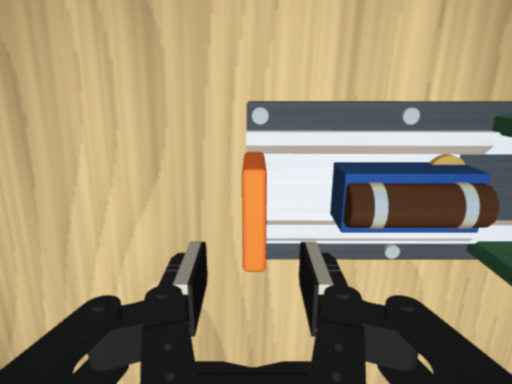

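The tail is at columns 243–266, and the open fingers (inner edges at 205 and 303) are centred on it. Now I'll go down and close.

Call:
send_rows:
  motion:
    - [[0,0,-12],0,0.5]
    - [[0,0,-26],0,0.5]
    - [[0,0,-40],0,0.5]
    - [[0,0,-54],0,0.5]
    - [[0,0,-63],0,0.5]
    - [[0,0,-68],0,0.5]
    - [[0,0,-68],0,0.5]
    - [[0,0,-68],0,0.5]

```text
clock: 17.5
eef_pos: [465.1, 193.4, 46.0]
eef_rot: [-3.142, -0.0, 1.602]
force: [0.2, 0.1, 0.4]
gripper_width: 42.9
grip_force: 0.0
```

Call:
send_rows:
  motion:
    - [[0,0,0],0,0.4]
    - [[0,0,0],0,0.3]
    - [[0,0,0],0,0.25]
    - [[0,0,0],0,0.2]
    - [[0,0,0],0,0.15]
    - [[0,0,0],0,0.1]
    - [[0,0,0],0,0.1]
    - [[0,0,0],0,0.1]
  grip_force: 50

```text
clock: 18.17
eef_pos: [465.5, 193.5, 46.7]
eef_rot: [3.141, -0.0, 1.602]
force: [0.7, 1.0, 5.0]
gripper_width: 13.3
grip_force: 49.6
```

Call:
send_rows:
  motion:
    - [[3,0.1,0],0,0.1]
    - [[10,0.3,0],0,0.1]
    - [[20,0.6,0],0,0.1]
    - [[30,0.9,0],0,0.1]
    - [[38,1.2,0],0,0.1]
    - [[40,1.2,0],0,0.1]
    - [[40,1.2,0],0,0.1]
    - [[40,1.2,0],0,0.1]

```text
clock: 18.83
eef_pos: [505.4, 194.7, 46.7]
eef_rot: [3.141, -0.0, 1.602]
force: [-1.6, 0.0, 5.9]
gripper_width: 13.3
grip_force: 50.1
```

Call:
send_rows:
  motion:
    - [[5,0.2,0],0,0.1]
    - [[12,0.4,0],0,0.1]
    - [[20,0.6,0],0,0.1]
    - [[28,0.9,0],0,0.1]
    - [[33,1,0],0,0.1]
    - [[35,1.1,0],0,0.1]
    - [[35,1.1,0],0,0.1]
    - [[35,1.1,0],0,0.1]

```text
clock: 19.5
eef_pos: [540.0, 195.8, 46.7]
eef_rot: [-3.141, -0.0, 1.602]
force: [-2.1, -1.0, 5.7]
gripper_width: 13.5
grip_force: 50.2
```

Sliding is smooth at about 2 N. Next comes the detent.

Call:
send_rows:
  motion:
    - [[3,0.1,0],0,0.1]
    - [[6,0.2,0],0,0.1]
    - [[9,0.3,0],0,0.1]
    - [[12,0.4,0],0,0.1]
    - [[15,0.5,0],0,0.1]
    - [[18,0.6,0],0,0.1]
    - [[18,0.6,0],0,0.1]
    - [[18,0.6,0],0,0.1]

```text
clock: 20.17
eef_pos: [557.8, 195.3, 46.7]
eef_rot: [-3.14, 0.002, 1.6]
force: [-4.2, -5.0, 7.5]
gripper_width: 13.4
grip_force: 50.8
```

Call:
send_rows:
  motion:
    - [[1.5,0,0],0,0.1]
    - [[3,0.1,0],0,0.1]
    - [[4.5,0.1,0],0,0.1]
    - [[6,0.2,0],0,0.1]
    - [[7,0.2,0],0,0.1]
    - [[7,0.2,0],0,0.1]
    - [[7,0.2,0],0,0.1]
    - [[7,0.2,0],0,0.1]

```text
clock: 20.83
eef_pos: [564.8, 195.5, 46.7]
eef_rot: [-3.141, 0.002, 1.601]
force: [-3.2, -4.4, 6.9]
gripper_width: 13.1
grip_force: 50.6
```

Call:
send_rows:
  motion:
    - [[0.5,0,0],0,0.1]
    - [[1,0,0],0,0.1]
    - [[1.5,0,0],0,0.1]
    - [[2,0,0],0,0.1]
    - [[2.5,0.1,0],0,0.1]
    - [[2.5,0.1,0],0,0.1]
    - [[2.5,0.1,0],0,0.1]
    - [[2.5,0.1,0],0,0.1]

```text
clock: 21.5
eef_pos: [565.9, 195.5, 46.7]
eef_rot: [-3.137, 0.002, 1.601]
force: [-10.4, -5.3, 11.8]
gripper_width: 13.3
grip_force: 51.2
```

```bash
python3 -c "
from h import *
s=ctrl.get_state();print(s['force'],s['eef_pos'])
for c in ('scene','side'):
    ctrl.grab_frame(c)
    for t in ('sled','sled_tail','jig_seat'): print(c,t,[(np.round(d['centre']).tolist(),round(d['p'],2)) for d in ctrl.mark_of(c,t)[:1]])"
```

```text
[-10.42165348  -5.30697436  11.7807235 ] [565.8801657  195.50732834  46.70405718]
scene sled [([644.0, 199.0, 13.0], 0.77)]
scene sled_tail [([567.0, 197.0, 90.0], 0.76)]
scene jig_seat [([652.0, 202.0, 8.0], 0.87)]
side sled [([650.0, 198.0, 13.0], 0.66)]
side sled_tail [([569.0, 196.0, 90.0], 0.97)]
side jig_seat [([648.0, 196.0, 16.0], 0.62)]
```

Call:
send_rows:
  motion:
    - [[0.7,0,0],0,0.1]
    - [[1.4,0,0],0,0.1]
    - [[2,0,0],0,0.1]
    - [[2.5,0,0],0,0.1]
    - [[2.5,0,0],0,0.1]
    - [[2.5,0,0],0,0.1]
    - [[2.5,0,0],0,0.1]
    - [[2.5,0,0],0,0.1]

```text
clock: 22.57
eef_pos: [565.9, 195.5, 46.7]
eef_rot: [-3.131, 0.003, 1.601]
force: [-19.9, -5.8, 19.7]
gripper_width: 13.0
grip_force: 53.1
```

It's at a hard stop: the force rises with no travel, and it has moved 101–102 mm. I'll ease off, release and leave.

Call:
send_rows:
  motion:
    - [[-1.5,0,0],0,0.1]
    - [[-3,0,0],0,0.1]
    - [[-3,0,0],0,0.1]
    - [[-3,0,0],0,0.2]
    - [[-3,0,0],0,0.3]
    - [[-3,0,0],0,0.4]
    - [[-3,0,0],0,0.5]
    - [[-3,0,0],0,0.5]

```text
clock: 23.23
eef_pos: [566.8, 196.7, 45.6]
eef_rot: [-3.141, 0.0, 1.602]
force: [-0.7, -0.7, 0.0]
gripper_width: 42.6
grip_force: 0.0
```

Call:
send_rows:
  motion:
    - [[0,0,5],0,0.5]
    - [[0,0,15],0,0.5]
    - [[0,0,30],0,0.5]
    - [[0,0,50],0,0.5]
    - [[0,0,75],0,0.5]
    - [[-15,0,105],0,0.5]
    - [[-40,-20,130],0,0.5]
    - [[-60,-50,140],0,0.5]

```text
clock: 23.9
eef_pos: [508.4, 148.0, 192.0]
eef_rot: [3.134, -0.002, 1.606]
force: [0.6, -0.7, 0.3]
gripper_width: 42.7
grip_force: 0.0
```

```bash
python3 -c "
from h import *
look('w10',['sled_block','sled_tail','jig_bridge'])
k=np.load('pics/w10.npy',allow_pickle=True).item();h=cv2.cvtColor(cv2.imread('pics/w10.png'),cv2.COLOR_BGR2HSV)
m=((h[...,0]>5)&(h[...,0]<14)&(h[...,1]>190)&(h[...,2]>200)).astype(np.uint8);n,l,st,c=cv2.connectedComponentsWithStats(m)
i=1+st[1:,4].argmax();v,u=np.nonzero(l==i);print(st[i]);P=on_z('',np.stack([u,v],1),90,k)[:,:2];print(cv2.minAreaRect(P.astype(np.float32)))
s=ctrl.get_state();print(s['gripper_width'],s['force'],s['clock'])
for c in ('scene','side'):
    ctrl.grab_frame(c)
    for t in ('sled','sled_tail','oil_bottle','screwdriver','barrel'): print(c,t,[(np.round(d['centre']).tolist(),round(d['p'],2)) for d in ctrl.mark_of(c,t)[:1]])"
```

```text
23.95 [506.  143.2 192.2] [3.135e+00 3.000e-03 1.602e+00]
sled_block []
sled_tail []
jig_bridge [([662.4, 198.2, 98.1], 0.6)]
[319  83  15  84 183]
((560.8006591796875, 195.65623474121094), (10.72038459777832, 62.130340576171875), 10.173709869384766)
42.31923941073072 [-0.0107586   0.07349176  0.13481664] 24.1
scene sled [([644.0, 199.0, 14.0], 0.86)]
scene sled_tail [([566.0, 197.0, 93.0], 0.95)]
scene oil_bottle [([540.0, 384.0, -2.0], 0.69)]
scene screwdriver []
scene barrel [([789.0, -23.0, -0.0], 0.88)]
side sled [([649.0, 199.0, 12.0], 0.55)]
side sled_tail [([565.0, 197.0, 92.0], 0.64)]
side oil_bottle [([538.0, 383.0, -1.0], 0.57)]
side screwdriver [([532.0, -428.0, 5.0], 0.74)]
side barrel [([792.0, -23.0, -2.0], 0.87)]
```

Everything is about in place. I'll take one settled, closer measurement of the tail before handing in.

Call:
send_rows:
  motion:
    - [[15,5,0],0,0.5]
    - [[35,5,0],0,0.5]
    - [[50,5,0],0,0.5]
    - [[60,5,0],0,0.5]
    - [[60,5,0],0,0.5]
    - [[60,5,0],0,0.5]
    - [[60,5,0],0,0.5]
    - [[60,5,0],0,0.5]

```text
clock: 25.37
eef_pos: [566.3, 151.7, 185.9]
eef_rot: [-3.141, 0.0, 1.602]
force: [0.2, 0.5, -0.3]
gripper_width: 42.4
grip_force: 0.0
```

```bash
python3 -c "
from h import *
look('w11',['sled_tail','jig_bridge','sled_block','jig'])
k=np.load('pics/w11.npy',allow_pickle=True).item();im=cv2.imread('pics/w11.png');h=cv2.cvtColor(im,cv2.COLOR_BGR2HSV)
def rect(m,z,t):
    n,l,st,c=cv2.connectedComponentsWithStats(m.astype(np.uint8));i=1+st[1:,4].argmax();v,u=np.nonzero(l==i);P=on_z('',np.stack([u,v],1),z,k)[:,:2];print(t,st[i],cv2.minAreaRect(P.astype(np.float32)),'mean',P.mean(0))
rect((h[...,0]>5)&(h[...,0]<14)&(h[...,1]>190)&(h[...,2]>200),90,'tail')
rect((h[...,0]>16)&(h[...,0]<28)&(h[...,1]>150)&(h[...,2]>180),112,'bush')"
```

```text
25.42 [566.4 151.6 186. ] [-3.141 -0.     1.602]
sled_tail [([566.8, 193.5, 91.8], 0.78)]
jig_bridge []
sled_block []
jig []
tail [246 103   2  29  30] ((560.4619750976562, 204.85430908203125), (0.7213907837867737, 19.941511154174805), 1.5367112159729004) mean [560.11888692 205.0899453 ]
bush [390 116  12   6  12] ((659.3292236328125, 209.7811279296875), (7.616072177886963, 1.1326149702072144), 27.205951690673828) mean [659.49749651 209.87359131]
```

```bash
python3 -c "
from h import *
for n in ('w9','w11'):
    k=np.load(f'pics/{n}.npy',allow_pickle=True).item();im=cv2.imread(f'pics/{n}.png');G=cv2.GaussianBlur(im.astype(float),(0,0),1)
    S=G[...,2]-G[...,0]  # orange-ness
    h=cv2.cvtColor(im,cv2.COLOR_BGR2HSV);m=(h[...,0]<16)&(h[...,1]>180)&(h[...,2]>60)
    N,l,st,c=cv2.connectedComponentsWithStats(m.astype(np.uint8))
    for i in np.argsort(-st[1:,4])[:3]+1:
        v,u=np.nonzero(l==i);P=on_z('',np.stack([u,v],1),90,k)[:,:2];r=cv2.minAreaRect(P.astype(np.float32));print(n,st[i],np.round(r[0],1),np.round(r[1],1),round(r[2],1))
    if n=='w11':
        g=(h[...,0]>12)&(h[...,0]<30)&(h[...,1]>140)
        N,l,st,c=cv2.connectedComponentsWithStats(g.astype(np.uint8))
        for i in np.argsort(-st[1:,4])[:3]+1: print('brass?',st[i],on_z('',[c[i]],112,k).round(1))
"
```

```text
w9 [ 243  153   23  118 2553] [465.8 199.2] [12.9 70.8] 1.9
w11 [ 246   85   18   86 1112] [566.4 196.5] [12.1 61.8] 1.5
w11 [398  32  21  13 252] [668.6 261.2] [14.   7.5] 1.9
w11 [256 109   1   2   2] [567.2 210.5] [0.7 0. ] 92.0
brass? [ 247   86   15   84 1146] [[566.2 200.9 112. ]]
brass? [435 300  49  46 381] [[735.5  51.  112. ]]
brass? [379 115  27  38 258] [[655.4 200.5 112. ]]
```

```bash
python3 -c "
from workcell import ctrl
print(ctrl.finish_job())"
```

```text
the job is handed in; nothing more can be done
None
```

The sled is home: laid in the jig's front, released, re-gripped by the tail, pushed past the detent until it met a hard stop at 20 N, and let go. The tail measured within 1 mm of its home position, the bottle, screwdriver and barrel measured unmoved, and I handed the job in at about 26 s. The first two closes missed the block because the fingertips stand about 14 mm behind the reported TCP, and on the second they rested on its top at about 6 N.

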